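# Rack in a draw-out breaker with its loose crank

## Robot

A 7-joint arm with a two-finger parallel gripper is mounted at the origin on the work surface. World frame = base frame: x ahead of the robot, y to its left, z up, the work surface at z = 0. Lengths are in m, angles in rad, forces in N, time in s.
With the tool pointing down it reaches from about 0.4 to 0.85 m from the base axis. Payload 6.9 kg.
Tool frame: the origin (TCP) lies at the very end of the fingers, on their centre line; the grasp point (between the pads) lies 19 mm behind it; z points along the fingers, y is the direction in which the jaws open and shut (so a half turn about z gives the same grasp; the last joint's range is limited). The gripper opens to 85 mm and grips with 20 to 120 N. Pads are 22 mm wide; open, the fingers measure 114 mm over their backs; the gripper's body (76 mm by 85 mm) begins 54 mm behind the grasp point. The pads swing forward as they close: fully open they stand 13 mm farther back than shut.
Start: joints at [1.298, 0.507, -0.238, 1.5, 0.126, 1.149, -0.155], TCP at [0.231, -0.581, 0.231] pointing down, gripper open.
Joint ranges: [-3.08, 3.08], [-0.24, 2.05], [-1.43, 1.35], [0, 2.5], [-1.52, 4.66], [0.17, 1.96], [-2.89, 2.89]. Speed limits (rad/s): [2.39, 2.39, 3.14, 3.14, 3.14, 3.14, 3.14].

## Interface

Orientations are given as a rotation vector (axis times angle).
In Python, from bench import r gives the robot as it stands. The module is installed in compiled form; this text tells all that it offers.
- The arm moves only by the tool drive_tool, never from a script. Its argument "motion" is a list of rows, each a list of 3 entries, a list of its own where there are three numbers: the shift along the tool's x, y, z in cm, then the turn, a rotation vector about the tool's x, y, z in rad, then the opening, from -1 (shut) to 1 (fully open), so that 0 is half open. In form: [[[dx, dy, dz], [rx, ry, rz], gripper], ...]. A call has 1 to 12 rows; each row shifts and turns the commanded pose from where the row before left it, along the tool's axes as they then stand; what a row does not reach is not made up. A row lasts 1/8 s, in which the tool goes at most 62.5 mm and 10.7 degrees, less where a joint would pass 70% of its speed; a pose out of reach is approached as far as the arm can. A call with a gripper value outside its range is refused whole. The fingers move at their own pace and stop on an object; "grip_force" is the grip in N (left out, the last holds). Time passes only in rows, so rows that do not move let the fingers close. It gives the time, the measured TCP pose, the force and the opening at its end, in the units of the state.
- r.get_state(): the state, without advancing time (a new reading comes with each control period).
- r.camera(name): name is "scene" or "top"; returns (picture, depth): 384x512x3 uint8, red, green, blue; 384x512 float32, m along the optical axis (not along the pixel's ray), 0 where there is no reading.
- r.camera_info(name): a dict with "camera_matrix" (3x3 intrinsics, pixels), "world_from_camera" (4x4, takes a point from camera to world coordinates). Camera axes: x right, y up, looking along -z (the intrinsics and any distortion apply to the point x, -y, -z); pixel columns grow to the right and rows downward; lengths in m; the calibration is good to about 2 mm. A picture is of the moment at which its call begins. camera_info takes no time and is no camera call.
- r.sign_off(): hands the job in, once; it reports no verdict.
The state is a dict: "clock": time; "q": joint angles; "joint_vel": joint speeds; "joint_efforts": joint torques, N m; "position": TCP position; "eef_rot": TCP orientation; "wrist_force": force on the tool from outside, world axes, zero at the start; "ft_torque": the same for the moment, N m; "gripper_width": opening from 0.0 (shut) to 1.0 (fully open).
Only numpy, scipy, OpenCV 4.12 (cv2) and the standard library are available. Lean on these libraries where they do the work, as an engineer would, in place of code of your own. Each camera call takes 0.05 s, during which the arm holds its last target. There are 200 camera calls.

## Task

Fit the loose crank fully down onto the square shaft of the breaker cradle, feeling for the flats with light pressure, and wind it clockwise (seen from above) until the black breaker is fully home against its stop, without forcing it. Then lift the crank off and stand it upright on its hub on the rubber mat. Move the breaker only by the crank, and leave everything else on the counter where it is.

Things in the scene. Friction and masses are not known exactly. Their poses are not given: they have to be found in the camera images.
- seat (a point): Centre of the flat top of the round steel collar (44 mm across, 89 mm above the counter) on the cradle's gearbox; the fitted crank's hub underside rests here. From it the square shaft stands upright (see shaft_tip). z up; x along the cradle, the way the breaker slides in.
- shaft_tip (a point): Top of the upright 16 mm square steel shaft, 30 mm above seat: 24 mm of full square, then 6 mm tapering to an 11 mm square tip. The square is clocked at ANY angle to this point's axes: its angle is not measured and must be felt for, or seen. The shaft turns stiffly (about 0.2 N m).
- cradle: Grey cradle, fixed to the counter: tray 310 x 150 x 12 mm, gearbox 85 x 110 mm and 85 mm high at its near end, side guides 42 mm high, terminal block 85 mm high at its far end, 230 mm from the shaft. It carries the shaft and the breaker. Origin on the counter under the shaft axis; axes as for seat.
- breaker (a joint): How far the breaker has slid in, m: 0 = drawn out (start), 0.036 = fully home, where it stops hard. Winding the shaft clockwise seen from above moves it in by 12 mm per radian (3.0 rad in all); it stays where it is left. The fitted crank has about 0.1 rad of play each way on the shaft.
- breaker_top (a point): Middle of the breaker's top, 79 mm above the counter (its toggle reaches 91 mm). Black block 110 x 108 x 63 mm that slides along the cradle's x.
- crank: Loose dark steel crank, 0.35 to 0.6 kg, standing on its hub. Origin: centre of the hub's underside; z up; x along the arm to the handle. Hub 34 x 34 mm, 42 mm high, with a 17.6 mm square socket 34 mm deep from below, sides parallel to x and y (it fits the shaft at any of four angles). Arm 20 mm wide, 34 to 42 mm over the underside, reaching 83 mm from the hub axis.
- crank_boss (a point): Grip point on the crank's 22 x 22 mm square boss, which stands above the hub and arm from 42 to 82 mm over the underside; this point is 66 mm over the underside, on the hub axis. Flats parallel to the crank's x and y; axes as for crank. Grip here to fit and to lift.
- crank_handle (a point): Middle of the crank's upright round handle: black free-spinning sleeve, 22 mm across and 55 mm high (46 to 101 mm over the underside), 70 mm from the hub axis along the crank's x; this point is 74 mm over the underside. Its axes are the crank's. Grip here to wind.
- mat: Black rubber mat fixed to the counter, 160 x 160 x 3 mm. Origin: centre of its underside.
- carton: Bystander: paper-covered lamp carton, 62 x 62 x 110 mm. Origin under its centre.
- spotlamp: Bystander: white spot lamp standing on its face, 50 mm across, 50 mm high. Origin under its centre.
- tape: Bystander: roll of black tape, 68 mm across, 19 mm high. Origin under its centre.
- driver_tool: Bystander: screwdriver lying down, 170 mm long along its x.
- meter: Bystander: grey multimeter, 145 x 75 x 41 mm. Origin under its centre.
- terminals: Bystander: white terminal strip, 30 x 75 x 21 mm. Origin under its centre.
There are look-alikes about, which are no part of the job. Leave any purple or yellow look-alike of the crank alone.

How it is judged:
By the outcome, as a careful person would: the job done as asked, in the order asked, and still so for the second after the job is handed in, with the robot touching nothing.
It also fails if it takes over 72 s, if anything falls off the work surface, if the arm or the gripper's body presses on something with over 40 N, if the wrist force passes 120 N, or if a joint passes its speed limit or range.

## Working session

There is one attempt and no reset: what is moved stays moved. The work goes in short steps, Python scripts to look and compute and a tool call to move; the robot and the scene stay as the last step left them, time stands still between calls to the robot, and variables do not carry over. Pictures are saved under pics/ and viewed, about 8 in all and at most 12, crops included, and the job is handed in when it is done.

Besides the shell and the picture viewer there is one more tool, called after "Call:" as a command line: name --argument value ..., lists and objects as JSON in quotes. drive_tool: Moves the arm, as the interface text tells. Its arguments: {"type":"object","properties":{"motion":{"type":"array","items":{"type":"array"}},"grip_force":{"type":"number"}},"required":["motion"]}

```bash
mkdir -p pics; cat > h.py <<'E'
import numpy as np, cv2
from bench import r
from scipy.spatial.transform import Rotation as R
def snap(n,f):
    p,d=r.camera(n); cv2.imwrite(f'pics/{f}.png',p[:,:,::-1]); np.save(f'pics/{f}.npy',d); return p,d
def ray(n,u,v):
    i=r.camera_info(n);K=np.array(i['camera_matrix']);T=np.array(i['world_from_camera'])
    c=np.array([(u-K[0,2])/K[0,0],-(v-K[1,2])/K[1,1],-1.]);return T[:3,3],T[:3,:3]@c
def onz(n,u,v,z):
    o,d=ray(n,u,v);return o+d*(z-o[2])/d[2]
def dep(n,u,v,d):
    o,q=ray(n,u,v);return o+q*d[int(v),int(u)]
def proj(n,P):
    i=r.camera_info(n);K=np.array(i['camera_matrix']);T=np.linalg.inv(np.array(i['world_from_camera']))
    c=T[:3,:3]@np.array(P)+T[:3,3];return K[0,0]*c[0]/-c[2]+K[0,2],K[1,1]*-c[1]/-c[2]+K[1,2]
def st():
    s=r.get_state();print('t',round(s['clock'],2),'p',np.round(s['position'],4),'rot',np.round(s['eef_rot'],3),'F',np.round(s['wrist_force'],1),'M',np.round(s['ft_torque'],2),'g',round(float(s['gripper_width']),3),'q',np.round(s['q'],2))
E
python3 - <<'E'
from h import *
st()
a,_=snap('scene','s0');b,_=snap('top','t0')
for n in('scene','top'):
    i=r.camera_info(n);print(n,{k:np.round(v,3).tolist() if not isinstance(v,str) else v for k,v in i.items()})
E
```

```text
t 0.0 p [ 0.2303 -0.5805  0.2304] rot [-3.084e+00 -5.900e-01  1.000e-03] F [-0.  -0.5  0.4] M [ 0.02 -0.02 -0.03] g 1.0 q [ 1.3   0.51 -0.24  1.5   0.13  1.15 -0.15]
scene {'camera_matrix': [[493.659, 0.0, 248.263], [0.0, 493.659, 188.899], [0.0, 0.0, 1.0]], 'world_from_camera': [[-0.881, -0.38, 0.28, 0.821], [0.472, -0.711, 0.521, 0.669], [0.001, 0.591, 0.806, 1.199], [0.0, 0.0, 0.0, 1.0]]}
top {'camera_matrix': [[363.671, 0.0, 253.702], [0.0, 363.671, 196.768], [0.0, 0.0, 1.0]], 'world_from_camera': [[-0.021, 0.996, -0.087, 0.344], [-1.0, -0.022, -0.001, -0.047], [-0.003, 0.087, 0.996, 1.236], [0.0, 0.0, 0.0, 1.0]]}
```

View pics/s0.png

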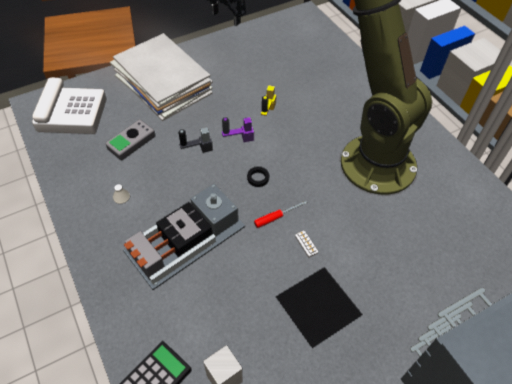

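View pics/t0.png

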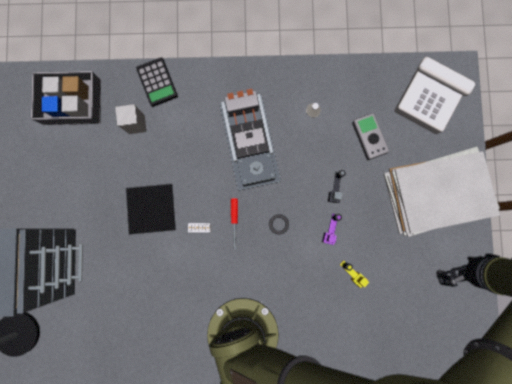

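The scene view shows the dark crank at about (195,140), with the hub and boss at (206,140) and the handle at (183,136). In the top view it is at about (337,187). Possible mix-ups are the purple crank (238,127 / 332,230) and the yellow crank (268,100 / 355,273). I choose the dark one. The shaft is at scene (213,200) and top (256,168). Next is a close crop to check.

```bash
python3 - <<'E'
from h import *
def crop(f,u0,v0,w,h,k):
    p=cv2.imread(f'pics/{f}.png')[v0:v0+h,u0:u0+w]; return cv2.resize(p,None,fx=k,fy=k,interpolation=cv2.INTER_CUBIC)
A=crop('s0',165,110,66,50,6);B=crop('t0',310,160,66,50,6);C=crop('s0',185,175,66,50,6);D=crop('t0',225,145,66,50,6)
cv2.imwrite('pics/c0.png',np.vstack([np.hstack([A,B]),np.hstack([C,D])]))
E
```

```text
(no output)
```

View pics/c0.png

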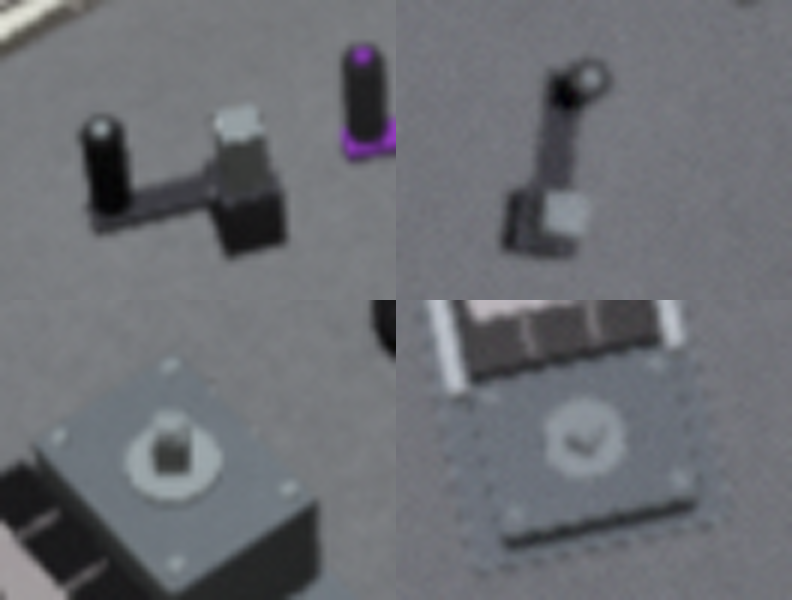

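The crop confirms the dark steel crank, with its light boss and black handle. The shaft stands in the collar at scene (213.8,202). In the scene view one dark face of it is turned roughly toward the camera.

```bash
python3 - <<'E'
from h import *
def cen(f,n,u,v,w,lo,z,hi=256):
    p=cv2.cvtColor(cv2.imread(f'pics/{f}.png'),cv2.COLOR_BGR2GRAY).astype(int)
    k=p[v-w:v+w+1,u-w:u+w+1]; wt=np.clip(k-lo,0,None)*1.0
    _,l,_,_=cv2.connectedComponentsWithStats((wt>0).astype(np.uint8)); wt*=l==l[w,w]
    yy,xx=np.mgrid[v-w:v+w+1,u-w:u+w+1]; c=(xx*wt).sum()/wt.sum(),(yy*wt).sum()/wt.sum()
    P=onz(n,*c,z);print(f,k[w,w],int((wt>0).sum()),np.round(c,2),np.round(P,4));return P
a=cen('s0','scene',205,130,6,125,.082);b=cen('t0','top',338,195,5,125,.082)
c=cen('s0','scene',182,131,5,70,.101);d=cen('t0','top',342,172,3,125,.101)
for n,uv in(('scene',(213.8,202)),('top',(256.5,167.8))):print('collar',np.round(onz(n,*uv,.089),4))
print('tip',np.round(onz('scene',213.7,194.7,.119),4), np.round(onz('top',256.5,167.2,.119),4))
for P,Q in((a,c),(b,d)):
    v=Q-P;print('arm',np.round(np.linalg.norm(v[:2]),4),np.arctan2(v[1],v[0]))
for p in(('s0',scn) for scn in ()):pass
g=cv2.cvtColor(cv2.imread('pics/s0.png'),cv2.COLOR_BGR2GRAY);print(g[190:212,203:226])
g=cv2.cvtColor(cv2.imread('pics/t0.png'),cv2.COLOR_BGR2GRAY);print(g[159:177,248:266])
# gearbox corner screws -> cradle axis ; mat centre
g=cv2.cvtColor(cv2.imread('pics/t0.png'),cv2.COLOR_BGR2GRAY)
cs,_=cv2.findContours((g<35).astype(np.uint8)*255,cv2.RETR_EXTERNAL,cv2.CHAIN_APPROX_SIMPLE)
for k in cs:
    if cv2.contourArea(k)>1200:
        q=cv2.minAreaRect(k);print('dark',q,np.round(onz('top',*q[0],.003),4))
R0=R.from_rotvec(r.get_state()['eef_rot']);print(np.round(R0.as_matrix(),3))
E
```

```text
s0 156 48 [204.1  129.81] [ 0.4461 -0.3153  0.082 ]
t0 144 42 [338.61 195.14] [ 0.4444 -0.3165  0.082 ]
s0 133 87 [182.11 129.44] [ 0.5105 -0.3313  0.101 ]
t0 129 1 [342. 172.] [ 0.5157 -0.3258  0.101 ]
collar [ 0.5392 -0.0534  0.089 ]
collar [ 0.5369 -0.057   0.089 ]
tip [ 0.5367 -0.0556  0.119 ] [ 0.5338 -0.0568  0.119 ]
arm 0.0663 -0.24290514298621785
arm 0.0718 -0.12955256332006673
[[116 115 116 115 115 116 116 117 115 114 116 116 116 114 115 115 118 124
  119 121 120 120 118]
 [116 114 114 115 115 117 117 116 116 114 116 116 117 116 112 114 117 117
  117 119 120 119 120]
 [115 115 115 115 115 116 117 117 117 117 118 119 115 116 116 115 117 115
  116 116 118 120 120]
 [116 115 114 114 116 116 116 120 130 134 133 130 125 114 117 117 115 115
  115 115 116 119 120]
 [114 115 116 116 117 116 118 129 146 149 149 148 142 126 118 115 117 117
  117 116 116 117 117]
 [114 115 115 115 115 115 120 135 150 155 156 151 139 132 126 119 118 119
  118 118 117 116 117]
 [115 116 117 115 116 120 134 142 139 141 144 138 127 125 144 137 125 121
  119 118 118 118 119]
 [115 115 115 117 121 138 151 14
[... 2275 characters left out ...]
128 117 109 112 132 146 149 146 135 122 109 111]
 [112 116 134 143 144 147 145 140 133 133 141 144 149 142 127 117 113 109]
 [113 115 124 131 142 146 150 146 146 145 147 145 140 129 118 111 109 111]
 [112 112 113 118 128 139 144 145 145 141 139 138 127 117 112 114 109 111]
 [110 114 113 113 114 126 128 130 128 126 118 119 115 111 112 113 110 109]
 [112 111 112 111 112 115 115 115 117 119 110 113 111 111 111 112 110 111]
 [110 110 111 112 111 112 112 112 115 112 112 110 110 112 113 108 113 110]]
dark ((150.3137969970703, 208.76553344726562), (44.09715270996094, 44.51238250732422), 85.2363510131836) [0.4187 0.3058 0.003 ]
[[ 0.929  0.369 -0.001]
 [ 0.369 -0.929  0.001]
 [-0.    -0.002 -1.   ]]
```

```bash
cat >> h.py <<'E'
def go(x,y,z,yaw):
    s=r.get_state();Rm=R.from_rotvec(s['eef_rot']);p=np.array(s['position'])
    psi=np.arctan2(Rm.as_matrix()[1,0],Rm.as_matrix()[0,0])
    tgt=R.from_euler('z',yaw)*R.from_euler('x',np.pi)
    print('shift cm',np.round(Rm.inv().apply(np.array([x,y,z])-p)*100,2),'rot',np.round((Rm.inv()*tgt).as_rotvec(),3),'yaw now',round(psi,3),'q7',round(s['q'][6],2))
E
python3 - <<'E'
from h import *
a=[onz('scene',181.25,130.9,.101),onz('top',342.3,172.4,.101)];h=np.array([.4453,-.316])
for P in a:v=P[:2]-h;print(np.round(P,4),np.hypot(*v),np.arctan2(v[1],v[0]))
# shaft bottom face edge direction
e=onz('scene',218,204,.089)-onz('scene',209,204,.089);print('shaft',np.degrees(np.arctan2(e[1],e[0])))
go(.4453,-.316,.16,-.18)
go(.4453,-.316,.16,-.18+np.pi)
E
```

```text
[ 0.5152 -0.327   0.101 ] 0.0707464215033585 -0.15619945487380318
[ 0.5144 -0.3267  0.101 ] 0.06990452900561296 -0.1533125640965466
shaft 151.87908776794694
shift cm [ 29.74 -16.65   7.08] rot [-0.002  0.     0.558] yaw now 0.378 q7 -0.15
shift cm [ 29.74 -16.65   7.08] rot [-1.000e-03 -2.000e-03 -2.584e+00] yaw now 0.378 q7 -0.15
```

Call:
drive_tool --motion '[[[3.7,-2.1,0],[0,0,0],1],[[3.7,-2.1,0],[0,0,0],1],[[3.7,-2.1,0],[0,0,0],1],[[3.7,-2.1,0],[0,0,0],1],[[3.7,-2.1,0],[0,0,0],1],[[3.7,-2.1,0],[0,0,0],1],[[3.7,-2.1,0],[0,0,0],1],[[3.8,-2.0,0],[0,0,0],1],[[0,0,0],[0,0,0.18],1],[[0,0,0],[0,0,0.18],1],[[0,0,0],[0,0,0.17],1],[[0,0,0],[0,0,0],1]]'

```text
clock: 1.6
position: [0.4448, -0.3159, 0.231]
eef_rot: [-3.133, 0.237, 0.001]
wrist_force: [-0.7, 0.7, -1.0]
gripper_width: 1.001
```

```bash
python3 -c "
from h import *
st();go(.4453,-.316,.047,-.155)"
```

```text
t 1.6 p [ 0.4448 -0.3159  0.231 ] rot [-3.133e+00  2.370e-01  1.000e-03] F [-0.7  0.7 -1. ] M [ 0.08 -0.03  0.02] g 1.001 q [ 0.7   0.38 -0.18  1.71  0.08  1.06 -1.23]
shift cm [ 0.06  0.   18.4 ] rot [-0.     0.001  0.004] yaw now -0.151 q7 -1.23
```

Call:
drive_tool --motion '[[[0,0,4.5],[0,0,0],1],[[0,0,4.5],[0,0,0],1],[[0,0,4],[0,0,0],1],[[0,0,3],[0,0,0],0.6],[[0,0,1.9],[0,0,0],0.2],[[0,0,0.5],[0,0,0],0],[[0,0,0],[0,0,0],-0.3],[[0,0,0],[0,0,0],-1],[[0,0,0],[0,0,0],-1],[[0,0,0],[0,0,0],-1],[[0,0,0],[0,0,0],-1]]' --grip_force 60

```text
clock: 2.98
position: [0.4454, -0.3163, 0.048]
eef_rot: [3.132, -0.238, 0.002]
wrist_force: [-0.9, 0.7, 4.7]
gripper_width: 0.251
```

```bash
python3 -c "
from h import *
st()"
```

```text
t 2.98 p [ 0.4454 -0.3163  0.048 ] rot [ 3.132e+00 -2.380e-01  2.000e-03] F [-0.9  0.7  4.7] M [0.19 0.14 0.06] g 0.251 q [ 0.67  0.6  -0.14  1.93  0.14  0.62 -1.29]
```

Call:
drive_tool --motion '[[[0,0,-1],[0,0,0],-1],[[0,0,-3],[0,0,0],-1],[[0,0,-4.5],[0,0,0],-1],[[0,0,-4.5],[0,0,0],-1],[[0,0,-4.5],[0,0,0],-1],[[0,0,-3.5],[0,0,0.1],-1],[[0,0,0],[0,0,0.12],-1],[[0,0,0],[0,0,0.12],-1],[[0,0,0],[0,0,0],-1]]'

```text
clock: 4.1
position: [0.4443, -0.3157, 0.257]
eef_rot: [-3.047, 0.764, 0.002]
wrist_force: [-0.4, -0.1, -5.9]
gripper_width: 0.247
```

```bash
python3 -c "
from h import *
st()
A=onz('scene',213.45,201.3,.089);B=onz('top',255.95,167.5,.089);print(A,B)
C=(A+B)/2;go(C[0],C[1],.23,-.49)
p,_=snap('scene','s1');q,_=snap('top','t1')
k=lambda p,u,v:cv2.resize(p[v-30:v+30,u-35:u+35,::-1],None,fx=6,fy=6,interpolation=cv2.INTER_CUBIC)
x=r.get_state()['position'];u,v=map(int,proj('scene',x));a,b=map(int,proj('top',x));print(u,v,a,b)
cv2.imwrite('pics/c1.png',np.hstack([k(p,u,v),k(q,a,b)])[:, :800])"
```

```text
t 4.1 p [ 0.4443 -0.3157  0.257 ] rot [-3.047e+00  7.640e-01  2.000e-03] F [-0.4 -0.1 -5.9] M [0.03 0.03 0.05] g 0.247 q [ 0.65  0.36 -0.1   1.67  0.04  1.12 -1.53]
[ 0.53907611 -0.05599696  0.089     ] [ 0.53794597 -0.05530909  0.089     ]
shift cm [ -3.96 -27.37   2.71] rot [ 0.     0.002 -0.001] yaw now -0.491 q7 -1.53
200 86 353 189
```

View pics/c1.png

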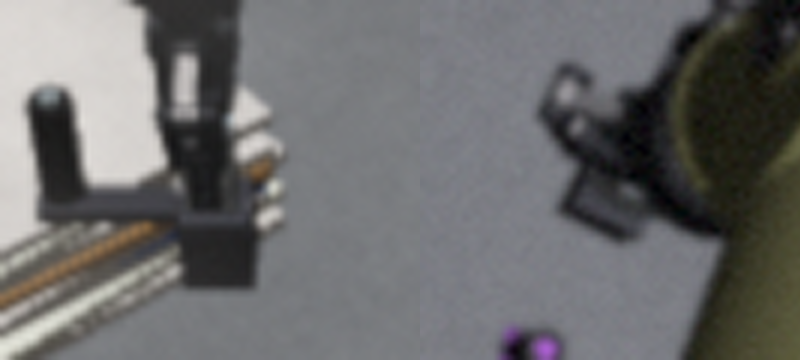

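The crank hangs level in the gripper. Its hub face is parallel to the scene image, the same as the shaft face. Now I carry it over the shaft.

Call:
drive_tool --motion '[[[-0.8,-5.4,0],[0,0,0],-1],[[-0.8,-5.5,0],[0,0,0],-1],[[-0.8,-5.5,0],[0,0,0],-1],[[-0.8,-5.5,0],[0,0,0],-1],[[-0.76,-5.47,0],[0,0,0],-1],[[0,0,2],[0,0,0],-1],[[0,0,2.5],[0,0,0],-1],[[0,0,0],[0,0,0],-1],[[0,0,0],[0,0,0],-1]]'

```text
clock: 5.32
position: [0.5398, -0.0564, 0.213]
eef_rot: [-3.047, 0.765, -0.001]
wrist_force: [0.2, 0.2, -6.0]
gripper_width: 0.246
```

```bash
python3 -c "
from h import *
st()
go(.5385,-.0557,.178,-.49)
p,_=snap('scene','s2');q,_=snap('top','t2')
k=lambda p,u,v:cv2.resize(p[v-30:v+30,u-33:u+33,::-1],None,fx=6,fy=6,interpolation=cv2.INTER_CUBIC)
cv2.imwrite('pics/c2.png',np.hstack([k(p,213,190),k(q,256,168)]))"
```

```text
t 5.33 p [ 0.5398 -0.0564  0.213 ] rot [-3.047e+00  7.650e-01 -1.000e-03] F [ 0.2  0.2 -6. ] M [ 0.07 -0.06  0.01] g 0.246 q [ 0.19  0.39 -0.19  1.75  0.09  1.01 -2.09]
shift cm [-0.15 -0.    3.5 ] rot [-0.    -0.001 -0.002] yaw now -0.492 q7 -2.09
```

View pics/c2.png

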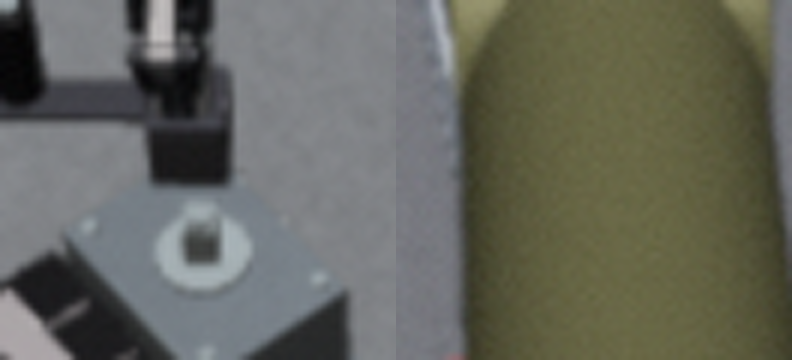

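```bash
python3 -c "
from h import *
x,y=.5398,-.0564
a=np.radians(61.8);f=.017*np.array([np.cos(a),np.sin(a)])
print('front bottom', [(proj('scene',(x+f[0]*s+ -f[1]*t,y+f[1]*s+f[0]*t,.166))) for s,t in((1,-1),(1,1))])
print('tip',proj('scene',(.5385,-.0557,.119)),'base',proj('scene',(.5385,-.0557,.089)))
for n in('s2','s0'):
  g=cv2.cvtColor(cv2.imread('pics/%s.png'%n),cv2.COLOR_BGR2GRAY)
  print(g[189 if n=='s0' else 0:0])
g=cv2.cvtColor(cv2.imread('pics/s2.png'),cv2.COLOR_BGR2GRAY);print(g[184:194,200:224]);print(g[192:206,206:222])"
```

```text
front bottom [(np.float64(204.64429330849993), np.float64(189.7038736687111)), (np.float64(217.76738634138945), np.float64(189.71914563793482))]
tip (np.float64(213.07230289394064), np.float64(194.92342161023214)) base (np.float64(213.68693717964558), np.float64(201.29711183792153))
[]
[]
[[133 133 132 122  84  35  26  26  26  25  26  26  27  26  26  25  25  32
   73 126 130 131 129 132]
 [132 132 130 126  91  36  25  26  26  27  27  26  23  26  25  27  26  34
   76 124 130 131 129 130]
 [134 133 132 127 103  40  24  26  24  24  26  26  26  25  26  26  24  35
   78 126 133 131 132 130]
 [136 133 129 129 110  41  25  26  25  25  25  25  27  25  25  26  27  36
   76 124 131 133 132 130]
 [133 133 129 127 111  49  26  27  23  25  27  25  25  24  24  25  24  34
   73 115 121 128 131 130]
 [130 129 126 124 108  56  32  30  29  29  28  27  27  27  27  28  26  43
   82 122 131 129 129 130]
 [129 128 125 123 114  81  63  60  61  57  49  48  48  48  47  47  49  64
   98 126 133 128 129 130]
 [126 126 125 124 121 110 103 103 104 103  99  99  99  98  99  99  99 101
  114 124 125 124 127 128]
 [
[... 439 characters left out ...]
 149 140 135 130 128 125 127]
 [125 125 131 143 154 150 151 153 150 137 136 155 146 134 131 128]
 [125 131 148 162 156 129 123 120 123 132 129 168 165 155 141 129]
 [131 153 165 166 142 105  99  97 112 117 123 169 173 170 155 132]
 [144 168 171 161 122  82  77  81  86  88 111 168 174 173 165 143]
 [158 170 171 160 114  69  66  66  65  68 105 169 174 174 172 160]
 [163 171 172 161 122  71  63  65  63  65 105 169 175 174 175 165]
 [160 173 173 165 130  75  66  66  66  69 107 166 175 174 172 160]
 [154 172 172 169 146  95  88  87  89  94 126 166 172 173 166 138]
 [134 168 172 170 164 146 144 144 145 149 156 168 171 169 155 119]
 [127 157 169 171 170 170 168 169 169 171 172 170 169 156 128 119]]
```

Hub and shaft both match their predicted pixels to within about 0.5 px. I lower slowly.

Call:
drive_tool --motion '[[[-0.12,0,1.5],[0,0,0],-1],[[0,0,1.5],[0,0,0],-1],[[0,0,1.2],[0,0,0],-1],[[0,0,0.2],[0,0,0],-1],[[0,0,0.2],[0,0,0],-1],[[0,0,0],[0,0,0],-1]]'

```text
clock: 6.18
position: [0.5386, -0.0557, 0.1665]
eef_rot: [-3.047, 0.765, -0.001]
wrist_force: [-0.9, 0.1, -5.7]
gripper_width: 0.249
```

```bash
python3 -c "
from h import *
st()"
```

```text
t 6.17 p [ 0.5386 -0.0557  0.1665] rot [-3.047e+00  7.650e-01 -1.000e-03] F [-0.9  0.1 -5.7] M [ 0.04 -0.01 -0.05] g 0.249 q [ 0.18  0.44 -0.18  1.82  0.1   0.89 -2.11]
```

Call:
drive_tool --motion '[[[0,0,0.2],[0,0,0],-1],[[0,0,0.2],[0,0,0],-1],[[0,0,0],[0,0,0],-1]]'

```text
clock: 6.55
position: [0.5383, -0.056, 0.1622]
eef_rot: [3.046, -0.766, -0.0]
wrist_force: [-0.9, -1.5, -5.7]
gripper_width: 0.246
```

Call:
drive_tool --motion '[[[0,0,0.2],[0,0,0],-1],[[0,0,0.1],[0,0,0],-1],[[0,0,0],[0,0,0],-1]]'

```text
clock: 6.92
position: [0.5384, -0.0565, 0.1592]
eef_rot: [3.046, -0.766, 0.0]
wrist_force: [-0.1, -3.8, -4.3]
gripper_width: 0.248
```

Call:
drive_tool --motion '[[[0.03,0.06,0],[0,0,0],-1],[[0,0,0.1],[0,0,0],-1],[[0,0,0.1],[0,0,0],-1],[[0,0,0],[0,0,0],-1]]'

```text
clock: 7.42
position: [0.5384, -0.0566, 0.1573]
eef_rot: [3.047, -0.766, 0.0]
wrist_force: [-0.5, -3.7, -4.2]
gripper_width: 0.25
```

```bash
python3 -c "
from h import *
st()"
```

```text
t 7.42 p [ 0.5384 -0.0566  0.1573] rot [ 3.047 -0.766  0.   ] F [-0.5 -3.7 -4.2] M [-1.23  0.08 -0.05] g 0.25 q [ 0.18  0.45 -0.18  1.83  0.1   0.87 -2.11]
```

Already 4 mm onto the full square with light force, so the flats are aligned. Continuing down.

Call:
drive_tool --motion '[[[0.03,0.05,0.1],[0,0,0],-1],[[0,0,0.2],[0,0,0],-1],[[0,0,0.2],[0,0,0],-1],[[0,0,0.2],[0,0,0],-1],[[0,0,0],[0,0,0],-1]]'

```text
clock: 8.05
position: [0.5384, -0.0567, 0.15]
eef_rot: [-3.047, 0.765, 0.001]
wrist_force: [0.9, -3.2, -7.0]
gripper_width: 0.251
```

```bash
python3 -c "
from h import *
st()"
```

```text
t 8.05 p [ 0.5384 -0.0567  0.15  ] rot [-3.047e+00  7.650e-01  1.000e-03] F [ 0.9 -3.2 -7. ] M [-0.75 -0.19  0.01] g 0.251 q [ 0.18  0.46 -0.18  1.84  0.11  0.85 -2.11]
```

Call:
drive_tool --motion '[[[0,0,0.25],[0,0,0],-1],[[0,0,0.25],[0,0,0],-1],[[0,0,0.25],[0,0,0],-1],[[0,0,0.25],[0,0,0],-1],[[0,0,0.1],[0,0,0],-1],[[0,0,0.1],[0,0,0],-1],[[0,0,0],[0,0,0],-1]]'

```text
clock: 8.93
position: [0.5383, -0.0568, 0.1381]
eef_rot: [-3.047, 0.765, 0.0]
wrist_force: [-0.5, -1.6, -6.4]
gripper_width: 0.249
```

```bash
python3 -c "
from h import *
st()"
```

```text
t 8.93 p [ 0.5383 -0.0568  0.1381] rot [-3.047  0.765  0.   ] F [-0.5 -1.6 -6.4] M [-0.52 -0.11  0.05] g 0.249 q [ 0.18  0.47 -0.18  1.85  0.11  0.83 -2.12]
```

Two more mm in light steps, to feel the seat.

Call:
drive_tool --motion '[[[0,0,0.08],[0,0,0],-1],[[0,0,0.05],[0,0,0],-1],[[0,0,0],[0,0,0],-1]]'

```text
clock: 9.3
position: [0.5384, -0.0568, 0.1371]
eef_rot: [-3.047, 0.765, -0.0]
wrist_force: [-0.7, -1.3, -2.7]
gripper_width: 0.251
```

Call:
drive_tool --motion '[[[0,0,0.05],[0,0,0],-1],[[0,0,0],[0,0,0],-1]]'

```text
clock: 9.55
position: [0.5385, -0.0568, 0.137]
eef_rot: [-3.047, 0.765, -0.001]
wrist_force: [-2.3, -1.4, 4.9]
gripper_width: 0.252
```

Seated: TCP z is 0.137, the predicted height, and the contact force rises there. Release, and move to the handle.

Call:
drive_tool --motion '[[[0,0,-0.05],[0,0,0],0],[[0,0,0],[0,0,0],0.5],[[0,0,0],[0,0,0],0.5],[[0,0,-2.5],[0,0,0],0.5],[[0,0,-4],[0,0,0],0.5],[[0.5,0,-1.5],[0,0,0],0.5],[[3,0,0],[0,0,0],0.5],[[3,0,0],[0,0,0],0.5],[[0.5,0,0],[0,0,0],0.5],[[0,0,0],[0,0,0],0.5]]'

```text
clock: 10.8
position: [0.5997, -0.0897, 0.2165]
eef_rot: [-3.047, 0.765, 0.002]
wrist_force: [0.0, -0.2, -0.4]
gripper_width: 0.751
```

```bash
python3 -c "
from h import *
st();go(.6002,-.0898,.144,-.49)
p,_=snap('scene','s3')
cv2.imwrite('pics/c3.png',cv2.resize(p[150:230,150:260,::-1],None,fx=5,fy=5,interpolation=cv2.INTER_CUBIC))"
```

```text
t 10.8 p [ 0.5997 -0.0897  0.2165] rot [-3.047e+00  7.650e-01  2.000e-03] F [ 0.  -0.2 -0.4] M [ 0.07 -0.03 -0.01] g 0.751 q [ 0.22  0.49 -0.18  1.57  0.09  1.09 -2.04]
shift cm [ 0.06 -0.01  7.25] rot [ 0.     0.001 -0.002] yaw now -0.492 q7 -2.04
```

View pics/c3.png

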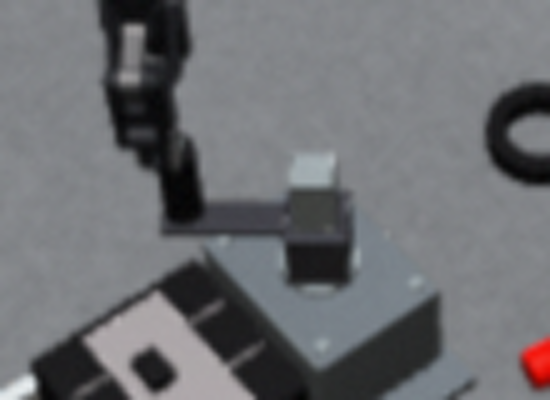

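The crank sits flat on the collar and the handle is under the fingers (crop 185,190). I descend and grip the sleeve.

Call:
drive_tool --motion '[[[0.05,0,2.5],[0,0,0],0.5],[[0,0,3],[0,0,0],0.5],[[0,0,1.7],[0,0,0],0.2],[[0,0,0],[0,0,0],-0.2],[[0,0,0],[0,0,0],-1],[[0,0,0],[0,0,0],-1],[[0,0,0],[0,0,0],-1]]' --grip_force 40

```text
clock: 11.72
position: [0.6006, -0.09, 0.1457]
eef_rot: [-3.047, 0.765, -0.001]
wrist_force: [-1.4, 1.3, 0.1]
gripper_width: 0.246
```

```bash
python3 -c "
from h import *
st()
s=r.get_state();p=s['position'];M=R.from_rotvec(s['eef_rot']).as_matrix()
c=np.array([.5385,-.0568]);v=p[:2]-c;print(np.hypot(*v),np.arctan2(v[1],v[0]))
a0=np.arctan2(v[1],v[0]);prev=p[:2]
for i in range(1,25):
    a=a0-i*.15;n=c+.07*np.array([np.cos(a),np.sin(a)]);d=M.T@np.array([*(n-prev),0]);prev=n
    print(i,np.round(d[:2]*100,2),np.round(i*.15,2))
"
```

```text
t 11.72 p [ 0.6006 -0.09    0.1457] rot [-3.047e+00  7.650e-01 -1.000e-03] F [-1.4  1.3  0.1] M [ 0.21  0.19 -0.02] g 0.246 q [ 0.22  0.55 -0.17  1.67  0.11  0.93 -2.06]
0.07047247056689525 -0.49112102778645716
1 [-0.12  1.05] 0.15
2 [-0.23  1.02] 0.3
3 [-0.38  0.98] 0.45
4 [-0.52  0.91] 0.6
5 [-0.65  0.82] 0.75
6 [-0.77  0.71] 0.9
7 [-0.87  0.59] 1.05
8 [-0.95  0.45] 1.2
9 [-1.    0.31] 1.35
10 [-1.04  0.15] 1.5
11 [-1.05 -0.  ] 1.65
12 [-1.04 -0.16] 1.8
13 [-1.   -0.31] 1.95
14 [-0.94 -0.46] 2.1
15 [-0.86 -0.6 ] 2.25
16 [-0.77 -0.72] 2.4
17 [-0.65 -0.82] 2.55
18 [-0.52 -0.91] 2.7
19 [-0.38 -0.98] 2.85
20 [-0.23 -1.02] 3.0
21 [-0.07 -1.05] 3.15
22 [ 0.09 -1.05] 3.3
23 [ 0.24 -1.02] 3.45
24 [ 0.39 -0.97] 3.6
```

Call:
drive_tool --motion '[[[-0.08,1.05,0],[0,0,0],-1],[[-0.23,1.02,0],[0,0,0],-1],[[-0.38,0.98,0],[0,0,0],-1],[[-0.52,0.91,0],[0,0,0],-1],[[0,0,0],[0,0,0],-1]]'

```text
clock: 12.35
position: [0.5703, -0.1208, 0.1455]
eef_rot: [3.045, -0.767, 0.0]
wrist_force: [0.7, -0.6, 5.8]
gripper_width: 0.246
```

```bash
cat >> h.py <<'E'
def ang():
    s=r.get_state();v=np.array(s['position'])[:2]-np.array([.5385,-.0568]);a=np.arctan2(v[1],v[0]);F=np.array(s['wrist_force'])[:2];u=v/np.hypot(*v)
    print('turned',round((-.491-a)%(2*np.pi),3),'rad',round(np.hypot(*v),4),'Frad',round(F@u,1),'Ftan(cw)',round(F@np.array([u[1],-u[0]]),1))
E
python3 -c "
from h import *
st();ang()"
```

```text
t 12.35 p [ 0.5703 -0.1208  0.1455] rot [ 3.045 -0.767  0.   ] F [ 0.7 -0.6  5.8] M [ 0.09 -0.21 -0.03] g 0.246 q [ 0.28  0.52 -0.17  1.73  0.11  0.9  -2.01]
turned 0.618 rad 0.0714 Frad 0.9 Ftan(cw) -0.3
```

Call:
drive_tool --motion '[[[-0.65,0.82,-0.03],[0,0,0],-1],[[-0.77,0.71,0],[0,0,0],-1],[[-0.87,0.59,0],[0,0,0],-1],[[-0.95,0.45,0],[0,0,0],-1],[[-1.0,0.31,0],[0,0,0],-1],[[-1.04,0.15,0],[0,0,0],-1],[[0,0,0],[0,0,0],-1]]'

```text
clock: 13.22
position: [0.5091, -0.1215, 0.1454]
eef_rot: [3.046, -0.766, -0.002]
wrist_force: [1.4, -1.7, 5.5]
gripper_width: 0.244
```

```bash
python3 -c "
from h import *
st();ang();snap('scene','s4')"
```

```text
t 13.22 p [ 0.5091 -0.1215  0.1454] rot [ 3.046e+00 -7.660e-01 -2.000e-03] F [ 1.4 -1.7  5.5] M [ 0.04 -0.28 -0.01] g 0.244 q [ 0.31  0.44 -0.18  1.89  0.1   0.82 -1.99]
turned 1.507 rad 0.0711 Frad 1.0 Ftan(cw) -2.0
```

Call:
drive_tool --motion '[[[-1.05,0,-0.05],[0,0,0],-1],[[-1.04,-0.16,0],[0,0,0],-1],[[-1.0,-0.31,0],[0,0,0],-1],[[-0.94,-0.46,0],[0,0,0],-1],[[-0.86,-0.6,0],[0,0,0],-1],[[-0.77,-0.72,0],[0,0,0],-1],[[-0.65,-0.82,0],[0,0,0],-1],[[0,0,0],[0,0,0],-1]]'

```text
clock: 14.28
position: [0.4687, -0.0638, 0.1455]
eef_rot: [3.047, -0.764, -0.001]
wrist_force: [4.4, 0.7, -0.5]
gripper_width: 0.244
```

```bash
python3 -c "
from h import *
st();ang();snap('scene','s5')
for f in('s0','s4','s5'):
    g=cv2.imread(f'pics/{f}.png')[200:260,130:215];m=(g.min(2)>120)&(np.ptp(g,2)<25) if False else g.min(2)>150
"
```

```text
t 14.28 p [ 0.4687 -0.0638  0.1455] rot [ 3.047e+00 -7.640e-01 -1.000e-03] F [ 4.4  0.7 -0.5] M [-0.07 -1.2   0.01] g 0.244 q [ 0.22  0.38 -0.19  2.01  0.1   0.77 -2.09]
turned 2.55 rad 0.0701 Frad -4.5 Ftan(cw) 0.2
```

Call:
drive_tool --motion '[[[-0.47,-0.91,0],[0,0,0],-1],[[-0.36,-0.98,0],[0,0,0],-1],[[0,0,0],[0,0,0],-1]]'

```text
clock: 14.7
position: [0.4699, -0.0439, 0.1455]
eef_rot: [3.046, -0.765, -0.002]
wrist_force: [2.5, -2.6, 2.7]
gripper_width: 0.246
```

```bash
python3 -c "
from h import *
st();ang()
"
```

```text
t 14.7 p [ 0.4699 -0.0439  0.1455] rot [ 3.046e+00 -7.650e-01 -2.000e-03] F [ 2.5 -2.6  2.7] M [-0.41 -0.65 -0.01] g 0.246 q [ 0.18  0.37 -0.19  2.01  0.1   0.77 -2.13]
turned 2.836 rad 0.0698 Frad -2.9 Ftan(cw) -2.1
```

Call:
drive_tool --motion '[[[-0.1,-0.35,0],[0,0,0],-1],[[-0.08,-0.35,0],[0,0,0],-1],[[0,0,0],[0,0,0],-1]]'

```text
clock: 15.08
position: [0.4715, -0.0374, 0.1455]
eef_rot: [3.046, -0.766, -0.003]
wrist_force: [0.6, -4.9, 2.4]
gripper_width: 0.249
```

```bash
python3 -c "
from h import *
st();ang()
"
```

```text
t 15.07 p [ 0.4715 -0.0374  0.1455] rot [ 3.046e+00 -7.660e-01 -3.000e-03] F [ 0.6 -4.9  2.4] M [-1.09 -0.18 -0.01] g 0.249 q [ 0.17  0.38 -0.19  2.01  0.1   0.77 -2.15]
turned 2.932 rad 0.0697 Frad -1.9 Ftan(cw) -4.5
```

Call:
drive_tool --motion '[[[-0.05,-0.35,0],[0,0,0],-1],[[0,0,0],[0,0,0],-1]]'

```text
clock: 15.32
position: [0.4728, -0.0338, 0.1455]
eef_rot: [3.046, -0.766, -0.003]
wrist_force: [-0.7, -4.1, 2.8]
gripper_width: 0.245
```

```bash
python3 -c "
from h import *
ang()
"
```

```text
turned 2.987 rad 0.0696 Frad -0.7 Ftan(cw) -4.1
```

Call:
drive_tool --motion '[[[-0.03,-0.35,0],[0,0,0],-1],[[0,0,0],[0,0,0],-1]]'

```text
clock: 15.58
position: [0.4743, -0.0302, 0.1456]
eef_rot: [3.047, -0.765, -0.002]
wrist_force: [-1.4, -3.1, 4.0]
gripper_width: 0.248
```

```bash
python3 -c "
from h import *
ang()
"
```

```text
turned 3.043 rad 0.0695 Frad 0.1 Ftan(cw) -3.4
```

Call:
drive_tool --motion '[[[0,-0.3,0],[0,0,0],-1],[[0,0,0],[0,0,0],-1]]'

```text
clock: 15.82
position: [0.4757, -0.0273, 0.1456]
eef_rot: [3.047, -0.765, -0.003]
wrist_force: [-3.7, -3.3, 5.2]
gripper_width: 0.245
```

```bash
python3 -c "
from h import *
ang()
"
```

```text
turned 3.09 rad 0.0694 Frad 2.0 Ftan(cw) -4.6
```

Call:
drive_tool --motion '[[[0,-0.3,0],[0,0,0],-1],[[0,0,0],[0,0,0],-1]]'

```text
clock: 16.08
position: [0.4772, -0.0245, 0.1456]
eef_rot: [3.047, -0.765, -0.002]
wrist_force: [-4.0, -2.3, 5.1]
gripper_width: 0.246
```

```bash
python3 -c "
from h import *
ang()
"
```

```text
turned 3.135 rad 0.0693 Frad 2.4 Ftan(cw) -3.9
```

Call:
drive_tool --motion '[[[-0.05,-0.25,0],[0,0,0],-1],[[0,0,0],[0,0,0],-1]]'

```text
clock: 16.32
position: [0.4779, -0.023, 0.1456]
eef_rot: [3.046, -0.766, -0.002]
wrist_force: [-3.4, -4.4, 4.2]
gripper_width: 0.244
```

```bash
python3 -c "
from h import *
ang();snap('scene','s6')
f=[cv2.imread(f'pics/{n}.png')[195:285,115:225] for n in('s0','s6')]
cv2.imwrite('pics/c6.png',cv2.resize(np.hstack(f),None,fx=3.6,fy=3.6,interpolation=cv2.INTER_CUBIC))
"
```

```text
turned 3.159 rad 0.0694 Frad 0.8 Ftan(cw) -5.5
```

View pics/c6.png

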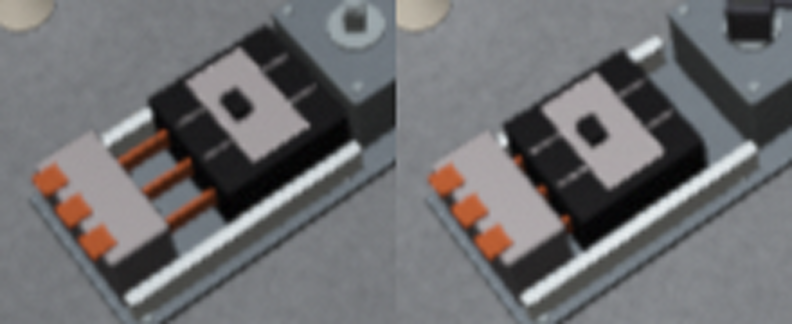

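The left half (before) shows the breaker drawn out. The right half shows it slid toward the terminal block, with its toggle moved from crop (237,103) to (196,130). That is about 34 mm, so it is nearly home. I feel for the stop.

Call:
drive_tool --motion '[[[0,-0.2,0],[0,0,0],-1],[[0,0,0],[0,0,0],-1]]'

```text
clock: 16.62
position: [0.4783, -0.0222, 0.1455]
eef_rot: [3.044, -0.766, -0.003]
wrist_force: [-6.3, -7.2, 5.4]
gripper_width: 0.248
```

```bash
python3 -c "
from h import *
ang()
"
```

```text
turned 3.172 rad 0.0694 Frad 1.8 Ftan(cw) -9.4
```

Call:
drive_tool --motion '[[[0,-0.2,0],[0,0,0],-1],[[0,0,0],[0,0,0],-1]]'

```text
clock: 16.88
position: [0.4786, -0.0214, 0.1454]
eef_rot: [3.043, -0.767, -0.005]
wrist_force: [-6.7, -9.6, 7.0]
gripper_width: 0.243
```

```bash
python3 -c "
from h import *
ang()
"
```

```text
turned 3.185 rad 0.0696 Frad 0.9 Ftan(cw) -11.7
```

The resistance rose from 4 N to 12 N with almost no motion, so this is the stop. I back off within the play, check the breaker's travel by image, then release.

Call:
drive_tool --motion '[[[0,0.3,0],[0,0,0],-1],[[0,0.2,0],[0,0,0],-1],[[0,0,0],[0,0,0],-1]]'

```text
clock: 17.25
position: [0.4781, -0.0231, 0.1457]
eef_rot: [-3.047, 0.765, 0.001]
wrist_force: [-2.5, -1.4, 2.5]
gripper_width: 0.244
```

```bash
python3 -c "
from h import *
st();ang();snap('scene','s7')
def plate(f):
    g=cv2.imread(f'pics/{f}.png').astype(int);m=((g.min(2)>135)&(np.arange(384)[:,None]>195)&(np.arange(384)[:,None]<250)).astype(np.uint8)
    n,l,s,c=cv2.connectedComponentsWithStats(m)
    return [(i,s[i][4],np.round(c[i],2)) for i in range(1,n) if 50<s[i][4]<700 and 125<c[i][0]<205]
for f in('s0','s6','s7'):
    for i,a,c in plate(f):print(f,a,c,np.round(onz('scene',*c,.079),4))
"
```

```text
t 17.25 p [ 0.4781 -0.0231  0.1457] rot [-3.047e+00  7.650e-01  1.000e-03] F [-2.5 -1.4  2.5] M [-0.58  0.55  0.  ] g 0.244 q [ 0.14  0.38 -0.2   2.    0.1   0.77 -2.18]
turned 3.16 rad 0.0692 Frad 1.5 Ftan(cw) -2.5
s0 402 [183.79 223.65] [ 0.6382 -0.0343  0.079 ]
s0 339 [141.96 239.58] [ 0.7545 -0.0408  0.079 ]
s0 91 [203.25 242.32] [0.6166 0.0422 0.079 ]
s6 214 [125.17 201.05] [ 0.7512 -0.1782  0.079 ]
s6 439 [172.44 230.84] [ 0.6737 -0.0279  0.079 ]
s6 299 [139.97 241.39] [ 0.761  -0.0381  0.079 ]
s6 102 [203.69 241.8 ] [0.615  0.0414 0.079 ]
s7 217 [125.08 201.02] [ 0.7514 -0.1784  0.079 ]
s7 442 [172.4  230.88] [ 0.6739 -0.0278  0.079 ]
s7 298 [139.96 241.43] [ 0.7611 -0.038   0.079 ]
s7 102 [203.69 241.8 ] [0.615  0.0414 0.079 ]
```

The breaker plate moved 36.3 mm between images, so it is home and did not move when I backed off. I release and go to the boss.

Call:
drive_tool --motion '[[[0,0,0],[0,0,0],0],[[0,0,0],[0,0,0],0.5],[[0,0,0],[0,0,0],0.5],[[0,0,-3],[0,0,0],0.5],[[0,0,-4.3],[0,0,0],0.5],[[3,0,0],[0,0,0],0.5],[[3,0,0],[0,0,0],0.5],[[0.95,0,0],[0,0,0],0.5],[[0,0,0],[0,0,0],0.5]]'

```text
clock: 18.42
position: [0.5393, -0.0559, 0.2183]
eef_rot: [-3.047, 0.766, 0.002]
wrist_force: [-0.8, 0.2, 0.1]
gripper_width: 0.75
```

```bash
python3 -c "
from h import *
st();go(.5385,-.0568,.137,-.508)
snap('scene','s8');d=cv2.imread('pics/s8.png')[170:215,170:236]
cv2.imwrite('pics/c8.png',cv2.resize(d,None,fx=8,fy=8,interpolation=cv2.INTER_CUBIC))
"
```

```text
t 18.43 p [ 0.5393 -0.0559  0.2183] rot [-3.047e+00  7.660e-01  2.000e-03] F [-0.8  0.2  0.1] M [0.04 0.05 0.02] g 0.75 q [ 0.19  0.39 -0.19  1.74  0.08  1.02 -2.09]
shift cm [-0.02  0.11  8.13] rot [0.    0.001 0.016] yaw now -0.492 q7 -2.09
```

View pics/c8.png

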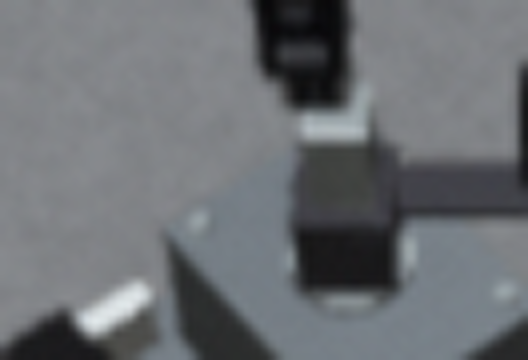

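The crank sits level on the collar with its boss under the open fingers. I grip it and lift straight up.

Call:
drive_tool --motion '[[[0,0.1,3],[0,0,0.015],0.5],[[0,0,3],[0,0,0],0.5],[[0,0,2.1],[0,0,0],0.2],[[0,0,0],[0,0,0],-0.2],[[0,0,0],[0,0,0],-1],[[0,0,0],[0,0,0],-1],[[0,0,0],[0,0,0],-1],[[0,0,-0.3],[0,0,0],-1],[[0,0,-0.5],[0,0,0],-1],[[0,0,0],[0,0,0],-1]]' --grip_force 60

```text
clock: 19.73
position: [0.5385, -0.057, 0.1454]
eef_rot: [3.041, -0.788, -0.002]
wrist_force: [-1.3, -1.0, -12.2]
gripper_width: 0.246
```

```bash
python3 -c "
from h import *
st()
"
```

```text
t 19.73 p [ 0.5385 -0.057   0.1454] rot [ 3.041e+00 -7.880e-01 -2.000e-03] F [ -1.3  -1.  -12.2] M [-0.2   0.22  0.06] g 0.246 q [ 0.18  0.47 -0.18  1.84  0.11  0.84 -2.13]
```

Call:
drive_tool --motion '[[[0,0,-0.6],[0,0,0],-1],[[0,0,-0.8],[0,0,0],-1],[[0,0,-0.8],[0,0,0],-1],[[0,0,-1.5],[0,0,0],-1],[[0,0,-2.5],[0,0,0],-1],[[0,0,-3],[0,0,0],-1],[[0,0,-1.5],[0,0,-0.1],-1],[[0,0,0],[0,0,-0.15],-1],[[0,0,0],[0,0,-0.15],-1],[[0,0,0],[0,0,-0.1],-1],[[0,0,0],[0,0,0],-1]]'

```text
clock: 21.1
position: [0.5394, -0.057, 0.2541]
eef_rot: [3.142, -0.013, 0.003]
wrist_force: [-0.4, 0.3, -6.0]
gripper_width: 0.248
```

```bash
python3 -c "
from h import *
st();go(.44,.306,.25,0)
snap('scene','s9')
g=cv2.cvtColor(cv2.imread('pics/s9.png'),cv2.COLOR_BGR2GRAY)
cs,_=cv2.findContours((g[250:350,260:380]<35).astype(np.uint8)*255,cv2.RETR_EXTERNAL,cv2.CHAIN_APPROX_SIMPLE)
k=max(cs,key=cv2.contourArea);q=cv2.minAreaRect(k);c=(q[0][0]+260,q[0][1]+250);print(q,np.round(onz('scene',*c,.003),4))
"
```

```text
t 21.1 p [ 0.5394 -0.057   0.2541] rot [ 3.142e+00 -1.300e-02  3.000e-03] F [-0.4  0.3 -6. ] M [0.03 0.01 0.03] g 0.248 q [ 0.28  0.36 -0.31  1.68  0.12  1.11 -1.65]
shift cm [-10.24 -36.22   0.39] rot [ 0.    -0.002 -0.008] yaw now -0.008 q7 -1.65
((58.49663543701172, 55.352352142333984), (62.75316619873047, 58.73893356323242), 55.00797653198242) [0.4213 0.3071 0.003 ]
```

Call:
drive_tool --motion '[[[-0.6,-2,0],[0,0,0],-1],[[-1.2,-4.3,0],[0,0,0],-1],[[-1.2,-4.3,0],[0,0,0],-1],[[-1.2,-4.3,0],[0,0,0],-1],[[-1.2,-4.3,0],[0,0,0],-1],[[-1.2,-4.3,0],[0,0,0],-1],[[-1.2,-4.3,0],[0,0,0],-1],[[-1.2,-4.3,0],[0,0,0],-1],[[-0.8,-2.6,0],[0,0,0],-1],[[-0.4,-1.5,0],[0,0,0],-1],[[0,0,0],[0,0,0],-1]]'

```text
clock: 22.52
position: [0.4389, 0.3067, 0.2529]
eef_rot: [-3.141, 0.009, 0.0]
wrist_force: [0.1, -0.5, -5.6]
gripper_width: 0.248
```

```bash
python3 -c "
from h import *
st();go(.44,.306,.06,0)
"
```

```text
t 22.52 p [0.4389 0.3067 0.2529] rot [-3.141  0.009  0.   ] F [ 0.1 -0.5 -5.6] M [-0.08 -0.03  0.  ] g 0.248 q [-0.36  0.37 -0.43  1.7   0.17  1.11 -2.41]
shift cm [ 0.11  0.08 19.29] rot [-0.     0.    -0.006] yaw now -0.006 q7 -2.41
```

Call:
drive_tool --motion '[[[0,0,3],[0,0,0],-1],[[0,0,4.5],[0,0,0],-1],[[0,0,4.5],[0,0,0],-1],[[0,0,4],[0,0,0],-1],[[0,0,2],[0,0,0],-1],[[0,0,1],[0,0,0],-1],[[0,0,0.5],[0,0,0],-1],[[0,0,0.4],[0,0,0],-1],[[0,0,0],[0,0,0],-1]]'

```text
clock: 23.65
position: [0.4399, 0.3058, 0.0542]
eef_rot: [-3.141, 0.012, -0.001]
wrist_force: [0.2, -0.6, -5.5]
gripper_width: 0.247
```

```bash
python3 -c "
from h import *
st()
"
```

```text
t 23.65 p [0.4399 0.3058 0.0542] rot [-3.141e+00  1.200e-02 -1.000e-03] F [ 0.2 -0.6 -5.5] M [ 0.09 -0.05  0.04] g 0.247 q [-0.43  0.6  -0.34  1.95  0.32  0.64 -2.55]
```

Call:
drive_tool --motion '[[[0,0,0.15],[0,0,0],-1],[[0,0,0.1],[0,0,0],-1],[[0,0,0],[0,0,0],-1]]'

```text
clock: 24.02
position: [0.44, 0.3059, 0.0525]
eef_rot: [-3.141, 0.011, -0.002]
wrist_force: [-2.4, -2.6, 5.9]
gripper_width: 0.246
```

Call:
drive_tool --motion '[[[0,0,0.1],[0,0,0],-1],[[0,0,0],[0,0,0],-1]]'

```text
clock: 24.28
position: [0.4401, 0.3059, 0.0525]
eef_rot: [-3.141, 0.011, -0.004]
wrist_force: [-3.5, -3.8, 16.2]
gripper_width: 0.244
```

Standing on the mat. I open gently and retreat straight up.

Call:
drive_tool --motion '[[[0,0,-0.12],[0,0,0],-1],[[0,0,0],[0,0,0],0],[[0,0,0],[0,0,0],0.4],[[0,0,0],[0,0,0],0.5],[[0,0,-2],[0,0,0],0.5],[[0,0,-4.5],[0,0,0],0.5],[[0,0,-4.5],[0,0,0],0.5],[[0,0,-4.5],[0,0,0],0.5],[[0,-5,-2],[0,0,0],0.5],[[0,-5,0],[0,0,0],0.5],[[0,-5,0],[0,0,0],0.5],[[0,0,0],[0,0,0],0.5]]'

```text
clock: 25.78
position: [0.4385, 0.46, 0.2257]
eef_rot: [-3.139, 0.003, 0.003]
wrist_force: [0.8, -0.6, 0.1]
gripper_width: 0.749
```

```bash
python3 -c "
from h import *
st();p,_=snap('scene','s10');snap('top','t10')
"
```

```text
t 25.77 p [0.4385 0.46   0.2257] rot [-3.139e+00  3.000e-03  3.000e-03] F [ 0.8 -0.6  0.1] M [-0.07 -0.05  0.01] g 0.749 q [-0.59  0.55 -0.43  1.48  0.23  1.17 -2.63]
```

View pics/s10.png

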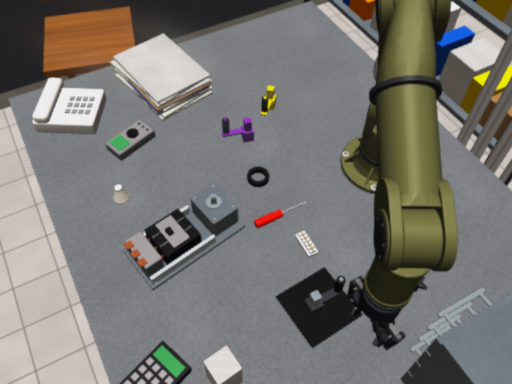

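The crank stands upright on the mat, with its boss at (316,297) and handle at (340,283). The breaker is in, the shaft is bare, and the bystanders look unmoved. One last check, then I hand in.

```bash
python3 -c "
from h import *
g=cv2.imread('pics/s10.png').astype(int);m=((g.min(2)>135)).astype(np.uint8);m[:195]=0;m[250:]=0
n,l,s,c=cv2.connectedComponentsWithStats(m)
for i in range(1,n):
    if 300<s[i][4]<500 and 165<c[i][0]<190:print(c[i],np.round(onz('scene',*c[i],.079)-np.array([.6382,-.0343,.079]),4))
print('boss',np.round(onz('scene',316,297,.085),3))
a=cv2.imread('pics/s0.png').astype(int);d=np.abs(a-g).max(2)
for nm,(u,v) in dict(meter=(131,139),lamp=(120,194),tape=(258,176),driver=(280,214),term=(306,243),carton=(223,366),purple=(238,128),yellow=(268,100)).items():print(nm,int(d[v-15:v+15,u-18:u+18].max()))
print(r.sign_off())
"
```

```text
[172.48611111 230.92824074] [ 0.0355  0.0067 -0.    ]
boss [0.442 0.311 0.085]
meter 7
lamp 7
tape 6
driver 7
term 7
carton 7
purple 6
yellow 7
the job is handed in; nothing more can be done
None
```

The job is done and handed in at about 26 s on the robot's clock. `sign_off()` reported no verdict.

- **Fitting:** I picked up the dark crank by its boss and lowered it onto the shaft. The flats lined up from what I saw in the image, and it seated at the predicted height with light contact of about 5 N net upward.
- **Winding:** I wound it clockwise by the handle until the force at the handle rose from 4 N to about 12 N (roughly 0.8 N m) with almost no motion. I took that as the stop. The handle had turned about 3.17 rad, which is more than the 3.0 rad of travel because of the play.
- **Placing:** I lifted the crank straight off and stood it on its hub on the mat.

**Last checks:**
- **Breaker:** the image shows it moved about 36.1 mm, against 36 mm for fully home. It stayed there after I took the crank off.
- **Crank:** it stands upright near (0.44, 0.31), inside the mat, and the robot is clear of it.
- **Other items:** the area around each bystander and around the purple and yellow cranks shows no change beyond image noise.

No check failed or disagreed.

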